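# Clamp a plaster bar in the bench clamp block

### The arm

A 6-joint arm with a two-finger parallel gripper is mounted at the origin on the work surface. World frame = base frame: x ahead of the robot, y to its left, z up, the work surface at z = 0. Lengths are in m, angles in degrees, forces in N, time in s.
With the tool pointing down it reaches from about 0.4 to 0.825 m from the base axis. Payload 7 kg.
Tool frame: the origin (TCP) lies midway between the tips of the shut fingers; the grasp point (between the pads) lies 19 mm behind it (ctrl.hold_point_z is the distance from the TCP to the grasp point, in m); z points along the fingers, y is the line along which they close (so a half turn about z gives the same grasp; the last joint's range is limited). The gripper opens to 88 mm and grips with 3 to 60 N. Pads are 19 mm wide; open, the fingers measure 130 mm over their backs; the gripper's body (78 mm by 193 mm) begins 47 mm behind the grasp point.
Start: joints at [-56.545, 20.546, 0.682, 0, -70.136, -16.507], TCP at [0.197, -0.646, 0.227] pointing down, gripper open.
Joint ranges: [-176.03, 176.03], [-82.01, 121.73], [-58.28, 71.71], [-173.87, 95.51], [-174.79, -0.11], [-173.66, 173.66]. Speed limits (degrees/s): [136.94, 136.94, 172.46, 180, 180, 180].

### API

Orientations are given as [roll, pitch, yaw] about the fixed x, y, z axes, in that order (R = Rz(yaw) Ry(pitch) Rx(roll)).
In Python, from plant import ctrl gives the robot as it stands.
- The arm moves only by the tool apply_moves, never from a script. Its argument "deltas" is a list of rows, each an object with "fingers": the finger opening in mm, from 0 to 87.6; "delta_pos": the shift along the tool's x, y, z in mm, a list of three; "angular": the turn, a rotation vector about the tool's x, y, z in degrees, a list of three. A call has 1 to 10 rows; each row is the pose to reach, as a shift and turn from the pose commanded when the call began, along the tool's axes at that moment; what a row does not reach only later rows make up. A row lasts 1/10 s, in which the tool goes at most 50 mm and 8.59 degrees, less where a joint would pass 70% of its speed; a pose out of reach is approached as far as the arm can. A call with a gripper value outside its range is refused whole. The fingers move at their own pace and stop on an object; the grip force is fixed at half the most. Time passes only in rows, so rows that repeat a pose let the fingers close. It gives the time, the measured TCP pose, the force, the opening and the grip force at its end, in the units of the state.
- ctrl.get_obs(): the state, without advancing time (a new reading comes with each control period).
- ctrl.snapshot(name): name is "scene" or "top" or "wrist"; returns the picture (400x640x3 uint8, red, green, blue); there is no depth.
- ctrl.camera_params(name): a dict with "fx", "fy", "cx", "cy" (pixels), "cam_to_world" (4x4, takes a point from camera to world coordinates); the wrist camera has in their place "mount" (4x4, takes a point from camera to tool coordinates, whose origin is the TCP and whose axes are the flange's). Camera axes: x right, y up, looking along -z (the intrinsics and any distortion apply to the point x, -y, -z); pixel columns grow to the right and rows downward; lengths in m; the calibration is good to about 2 mm. A picture is of the moment at which its call begins: read the wrist's pose just before it. camera_params takes no time and is no camera call.
- ctrl.close_job(): hands the job in; it is judged then, once.
The state is a dict: "clock": time; "joint_pos": joint angles; "qvel": joint speeds; "tau": joint torques, N m; "tool_pos": TCP position; "orientation": TCP orientation; "force": force on the tool from outside, world axes, zero at the start; "moment": the same for the moment, N m; "opening": finger opening in m; "gripper_force": force on a finger pad.
Only numpy, scipy, OpenCV 4.12 (cv2) and the standard library are available. Lean on these libraries where they do the work, as an engineer would, in place of code of your own. Each camera call takes 0.05 s, during which the arm holds its last target. There are 200 camera calls.

### The job

Lift the plaster bar out of the wooden drying rack by its middle, lay it flat on the cork mat and let go, then take it again near one end and put it in the channel of the grey clamp block, centred, with both ends sticking out evenly. Then swing the clamp's lever down until its rubber foot rests on the bar, so that the bar is held ready for carving. The plaster is brittle: grip it lightly and press the lever gently, and leave the other things on the table where they are.

Things in the scene. Friction and masses are not known exactly. Their poses are not given: they have to be found in the camera images.
- bar: White plaster bar, 180 mm long along its own y, 40 mm wide along x, 30 mm high; about 0.18 kg; starts lying in the rack. Origin: centre of its underside, z up. Brittle: the force of the gripper on it must stay below 130 N (both pads added, so under 65 N a pad) and that of the lever's foot below 120 N.
- rack: Fixed wooden drying rack, 190 mm along its y, 80 mm along x. Two U saddles (floor at 25 mm, walls up to 52 mm, 48 mm wide inside) hold the bar's ends, 35 to 95 mm either side of the middle; between them the bar's middle is free to grasp across its width, over a plank 12 mm thick. Origin: centre of the underside. The bar's axes lie nearly along the rack's.
- mat: Fixed flat cork mat on the table, 220 mm along its y, 140 mm along x, 4 mm thick, kept clear for laying down the bar. Origin: centre of the underside.
- clamp: Fixed grey clamp block, 150 mm along x, 84 mm along y. U channel along its y, open at the top and both ends, 60 mm long, 50 mm wide inside, walls 8 mm thick, floor at 30 mm, wall tops at 66 mm. No room for fingers beside the bar's middle; its ends stick out 60 mm each over free space (8 mm foot plate). Hinge cheeks on the +x side, top at 102 mm. Origin: underside, below the channel's middle.
- bed (a point): Middle of the channel's floor, 30 mm above the table. Here the middle of the bar's underside belongs, the bar lying along the clamp's y axis, either way round. Axes as the clamp's.
- lever (a joint): Hinge of the clamp lever, rad. 0: shut on the bar (lever level, pointing to the clamp's -x over the channel, foot on the bar's top). Grows as the lever rises: 1.57 upright, 1.9 open stop. With an empty channel it goes down to -0.15. Starts open, just past upright, and stays where it is left (friction hinge, 1 to 3 N at the handle, no spring).
- hinge (a point): Lever's hinge axis (along the clamp's y), 55 mm to +x of the channel's middle and 85 mm above the table. The foot is 55 mm from it along the lever.
- handle (a point): Middle of the lever's black handle, 124 mm from the hinge; the handle is 62 mm long along the lever, 26 mm wide along the clamp's y, 20 mm thick. Site axes turn with the lever: its -x points from the hinge to the handle's end, its z is the lever's outer side (up when shut, away from the channel when upright).
- mug: Bystander: white mug, 76 mm wide, 85 mm high. Origin: centre of the underside.
- jar: Bystander: jar, 66 mm wide, 85 mm high. Origin: centre of the underside.
- bowl: Bystander: terracotta bowl, 110 mm wide, 45 mm high. Origin: centre of the underside.
- spatula: Bystander: spatula, 170 mm, lying on the table.
- brush: Bystander: brush, 170 mm, lying on the table.
- offcut: Bystander: wooden offcut, 70 x 50 x 18 mm. Origin: centre of the underside.
Things that resemble listed ones, but are neither listed nor needed, are in the scene too. There is more than one size of the bar; the one meant has the size given above.

How it is judged:
By the outcome, as a careful person would: the job done as asked, in the order asked, and still so for the second after the job is handed in, with the robot touching nothing.
It also fails if it takes over 72 s, if anything falls off the work surface, if the arm or the gripper's body presses on something with over 40 N, if the wrist force passes 120 N, or if a joint passes its speed limit or range.

## Working session

There is one attempt and no reset: what is moved stays moved. The work goes in short steps, Python scripts to look and compute and a tool call to move; the robot and the scene stay as the last step left them, time stands still between calls to the robot, and variables do not carry over. Pictures are saved under pics/ and viewed, at most 10 in all, crops included, and the job is handed in when it is done.

Besides the shell and the picture viewer there is one more tool, called after "Call:" as a command line: name --argument value ..., lists and objects as JSON in quotes. apply_moves: Moves the arm, as the interface text tells. Its arguments: {"type":"object","properties":{"deltas":{"type":"array"}},"required":["deltas"]}

```bash
mkdir -p pics; ls
python3 - <<'E'
from plant import ctrl
import cv2,numpy as np
for n in("scene","top"):
    cv2.imwrite(f"pics/{n}0.png",cv2.cvtColor(ctrl.snapshot(n),cv2.COLOR_RGB2BGR))
    print(n,{k:np.round(v,4).tolist() for k,v in ctrl.camera_params(n).items()})
print({k:np.round(v,4).tolist() for k,v in ctrl.camera_params("wrist").items()})
print(ctrl.get_obs(),ctrl.hold_point_z)
E
```

```text
pics
scene {'fx': 448.5625, 'fy': 448.5625, 'cx': 316.513, 'cy': 204.9271, 'cam_to_world': [[-0.6304, -0.5718, 0.525, 1.1745], [0.7763, -0.469, 0.4213, 0.4524], [0.0054, 0.6731, 0.7395, 0.9297], [0.0, 0.0, 0.0, 1.0]]}
top {'fx': 390.9488, 'fy': 390.9488, 'cx': 321.1203, 'cy': 197.0553, 'cam_to_world': [[-0.0014, 0.9917, -0.1284, 0.4266], [-0.9999, 0.0007, 0.0164, -0.0047], [0.0164, 0.1284, 0.9916, 1.1396], [0.0, 0.0, 0.0, 1.0]]}
{'fx': 315.4328, 'fy': 315.4328, 'cx': 325.2381, 'cy': 199.4554, 'mount': [[0.0004, 0.9653, 0.2611, 0.0692], [1.0, -0.0004, -0.0002, -0.0011], [-0.0001, 0.2611, -0.9653, -0.1571], [0.0, 0.0, 0.0, 1.0]]}
{'clock': 0.1, 'joint_pos': array([-5.65456891e+01,  2.05880665e+01,  6.38416936e-01, -1.79295706e-02,
       -7.01347390e+01, -1.65060027e+01]), 'qvel': array([-0.0922026 , -0.04310223,  0.0947388 ,  0.04635874,  0.01067201,
       -0.11680208]), 'tau': array([-1.54879333e-03, -5.84161091e+01,  2.93750238e+01,  7.01553941e+00,
        1.01540811e-02, -5.15859176e-05]), 'tool_pos': array([ 0.19660646, -0.64527611,  0.22570285]), 'orientation': array([ 1.79914300e+02, -7.81724069e-03, -1.63057791e+02]), 'force': array([-0.03795072,  0.14307401, -0.45776754]), 'moment': array([0.01674787, 0.03038242, 0.0271274 ]), 'gripper_force': 0.0, 'opening': 0.08752637029334208} 0.0188
```

View pics/top0.png

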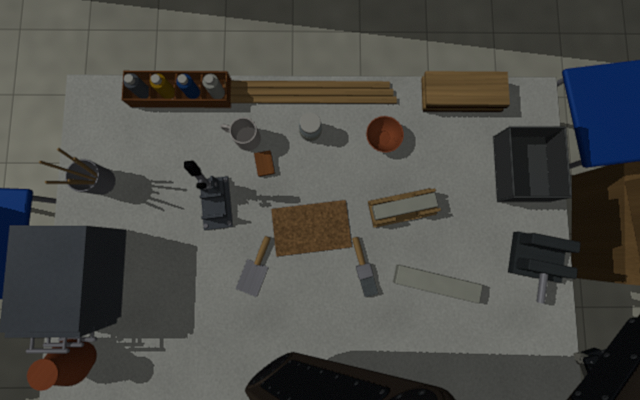

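View pics/scene0.png

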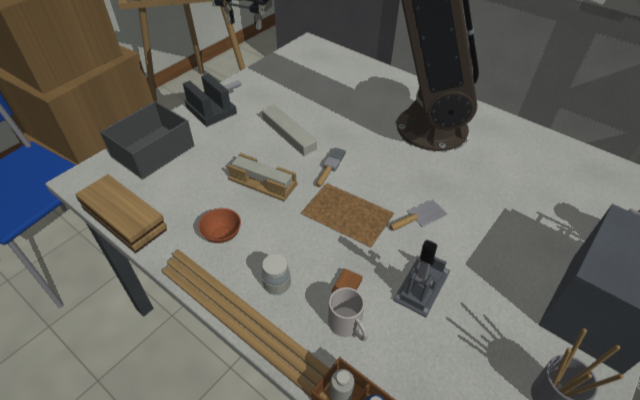

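The top view shows:
- The rack with the bar at about (404,207) px.
- The mat at (312,228).
- The clamp at (215,205), with its lever upright and the hinge side up in the image (+x).
- A longer decoy bar at (440,283).

The scene view agrees with this.

```bash
cat > h.py <<'E'
from plant import ctrl
import cv2,numpy as np
from scipy.spatial.transform import Rotation as Ro
def pose(o=None):
    o=o or ctrl.get_obs(); T=np.eye(4)
    T[:3,:3]=Ro.from_euler('xyz',o['orientation'],degrees=True).as_matrix(); T[:3,3]=o['tool_pos']; return T
def cam(name,T=None):
    p=ctrl.camera_params(name)
    return p,(T@p['mount'] if name=='wrist' else np.array(p['cam_to_world']))
def rays(name,px,T=None):
    p,M=cam(name,T); px=np.atleast_2d(px).astype(float)
    d=np.c_[(px[:,0]-p['cx'])/p['fx'],-(px[:,1]-p['cy'])/p['fy'],-np.ones(len(px))]
    return M[:3,3],d@M[:3,:3].T
def plane(name,px,z,T=None):
    c,d=rays(name,px,T); return c+d*((z-c[2])/d[:,2])[:,None]
def proj(name,P,T=None):
    p,M=cam(name,T); q=(np.atleast_2d(P)-M[:3,3])@M[:3,:3]
    return np.c_[p['cx']-p['fx']*q[:,0]/q[:,2],p['cy']+p['fy']*q[:,1]/q[:,2]]
def snap(name,fn=None):
    T=pose(); im=cv2.cvtColor(ctrl.snapshot(name),cv2.COLOR_RGB2BGR)
    if fn: cv2.imwrite('pics/'+fn,im)
    return im,T
def down(yaw): return Ro.from_euler('xyz',[180,0,yaw],degrees=True)
def go(pos,R,T=None):
    T=pose() if T is None else T; A=Ro.from_matrix(T[:3,:3])
    dp=A.inv().apply(np.array(pos)-T[:3,3])*1000; rv=(A.inv()*R).as_rotvec(degrees=True)
    print('delta_pos',dp.round(1).tolist(),'angular',rv.round(1).tolist(),'rows',max(np.linalg.norm(dp)/50,np.linalg.norm(rv)/8.59).round(1))
E
python3 - <<'E'
from h import *
def rect(im,lo,hi,win):
    h=cv2.cvtColor(im,cv2.COLOR_BGR2HSV);m=cv2.inRange(h,lo,hi);k=np.zeros_like(m);x0,x1,y0,y1=win;k[y0:y1,x0:x1]=m[y0:y1,x0:x1]
    c=max(cv2.findContours(k,0,2)[0],key=cv2.contourArea);return cv2.minAreaRect(c)
im=cv2.imread('pics/top0.png')
h=cv2.cvtColor(im,cv2.COLOR_BGR2HSV)
print(h[207,404],h[230,312],h[207,380],h[200,330])
def rep(n,r,z):
    b=plane('top',cv2.boxPoints(r),z); e=np.diff(np.r_[b,b[:1]],axis=0)
    print(n,b.mean(0).round(4),[(round(np.linalg.norm(v),3),round(np.degrees(np.arctan2(v[1],v[0])),1)) for v in e[:2]])
rep('mat',rect(im,(5,80,30),(25,255,255),(265,360,195,262)),.004)
rep('bar',rect(im,(0,0,105),(180,60,255),(374,437,190,222)),.055)
big=np.hstack([cv2.resize(im[150:240,170:250],None,fx=5,fy=5,interpolation=2),cv2.resize(im[170:240,365:445],None,fx=5,fy=5)[:450] if 0 else cv2.resize(im[150:240,365:445],None,fx=5,fy=5,interpolation=2)])
cv2.imwrite('pics/crop1.png',big[:, :800])
E
```

```text
[ 37  22 103] [ 15 139  79] [ 33  22 104] [ 45   9 111]
mat [0.485  0.0063 0.004 ] [(np.float64(0.221), np.float64(-82.8)), (np.float64(0.139), np.float64(-173.5))]
bar [ 0.5768 -0.2007  0.055 ] [(np.float64(0.062), np.float64(-82.8)), (np.float64(0.017), np.float64(-174.4))]
```

View pics/crop1.png

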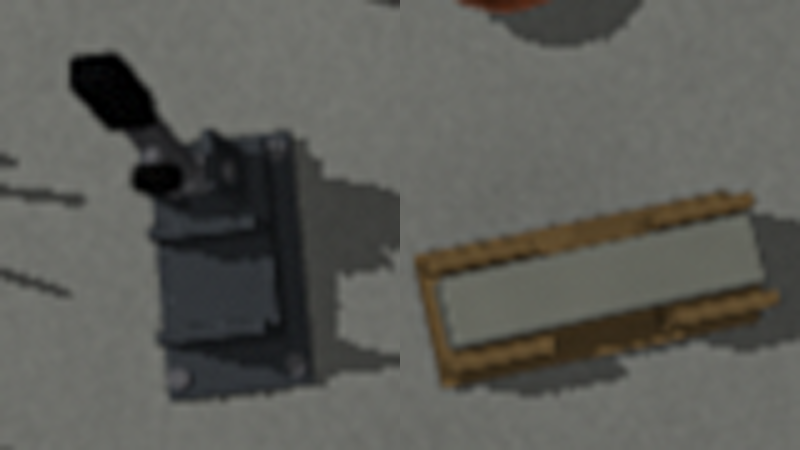

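Clamp crop: the foot-plate corners are at about (203.6,230), (232.4,226.4) and (228.4,176.6) px. The lever leans toward the upper left, with the handle end at (190,165). Rack crop: the bar's corners are at about (373,206), (434.6,193), (438.4,206) and (375,219.6).

Run:
```python
from h import *
b=plane('top',[[373,206],[434.6,193],[438.4,206],[375,219.6]],.055);print(b.round(3))
v=b[1]+b[2]-b[0]-b[3];c=b.mean(0);a=np.degrees(np.arctan2(v[1],v[0]));print('bar',c,a,np.linalg.norm(v)/2)
f=plane('top',[[203.6,230],[232.4,226.4],[228.4,176.6]],.008);print(f.round(3))
v=f[2]-f[1];print('clamp yaw',np.degrees(np.arctan2(v[1],v[0])),np.linalg.norm(v),np.linalg.norm(f[1]-f[0]),(f[0]+f[2])/2)
T=pose()
for yaw in (a+90,a-90):
  print(yaw);go([c[0],c[1],.24],down(yaw))
  go([c[0]-.06,c[1],.24],down(yaw))
```

```text
[[ 0.542 -0.168  0.055]
 [ 0.579 -0.342  0.055]
 [ 0.542 -0.352  0.055]
 [ 0.504 -0.173  0.055]]
bar [ 0.54172855 -0.25852828  0.055     ] -78.02264047219512 0.18063531289204685
[[0.478 0.314 0.008]
 [0.488 0.232 0.008]
 [0.633 0.248 0.008]]
clamp yaw 6.151444224442634 0.1464449487226975 0.08281800345190457 [0.55545811 0.28114649 0.008     ]
11.977359527804879
delta_pos [-442.8, 269.4, -14.0] angular [0.0, 0.1, -175.0] rows 20.4
delta_pos [-385.4, 286.9, -13.9] angular [0.0, 0.1, -175.0] rows 20.4
-168.02264047219512
delta_pos [-442.8, 269.4, -14.0] angular [0.1, -0.0, 5.0] rows 10.4
delta_pos [-385.4, 286.9, -13.9] angular [0.1, -0.0, 5.0] rows 9.6
```

Run:
```python
from h import *
go([.5417,-.2585,.17],down(-78))
go([.5417,-.2585,.17],down(102))
```

```text
delta_pos [-442.8, 269.3, 56.0] angular [0.1, 0.1, -85.1] rows 10.4
delta_pos [-442.8, 269.3, 56.0] angular [0.1, -0.1, 94.9] rows 11.1
```

Call:
apply_moves --deltas '[{"fingers": 87,"delta_pos": [-442.8,269.3,0],"angular": [0,0,-85]},{"fingers": 87,"delta_pos": [-442.8,269.3,0],"angular": [0,0,-85]},{"fingers": 87,"delta_pos": [-442.8,269.3,0],"angular": [0,0,-85]},{"fingers": 87,"delta_pos": [-442.8,269.3,0],"angular": [0,0,-85]},{"fingers": 87,"delta_pos": [-442.8,269.3,0],"angular": [0,0,-85]},{"fingers": 87,"delta_pos": [-442.8,269.3,0],"angular": [0,0,-85]},{"fingers": 87,"delta_pos": [-442.8,269.3,0],"angular": [0,0,-85]},{"fingers": 87,"delta_pos": [-442.8,269.3,0],"angular": [0,0,-85]},{"fingers": 87,"delta_pos": [-442.8,269.3,0],"angular": [0,0,-85]},{"fingers": 87,"delta_pos": [-442.8,269.3,0],"angular": [0,0,-85]}]'

```text
clock: 1.1
tool_pos: [0.5305, -0.2707, 0.2265]
orientation: [180.0, 0.0, -77.7]
force: [0.3, -1.2, 0.1]
opening: 0.0874
gripper_force: 0.0
```

Call:
apply_moves --deltas '[{"fingers": 87,"delta_pos": [0,0,40],"angular": [0,0,0]},{"fingers": 87,"delta_pos": [0,0,40],"angular": [0,0,0]},{"fingers": 87,"delta_pos": [0,0,40],"angular": [0,0,0]}]'

```text
clock: 1.4
tool_pos: [0.5289, -0.2727, 0.1862]
orientation: [179.9, 0.0, -78.1]
force: [-0.3, -0.2, 0.8]
opening: 0.087
gripper_force: 0.0
```

Run:
```python
from h import *
im,T=snap('wrist','w1.png');print(T[:3,3],ctrl.get_obs()['orientation'],ctrl.get_obs()['clock'])
```

```text
[ 0.52892068 -0.2726927   0.18622159] [ 1.79977315e+02 -3.21845566e-02 -7.80909296e+01] 1.45
```

View pics/w1.png

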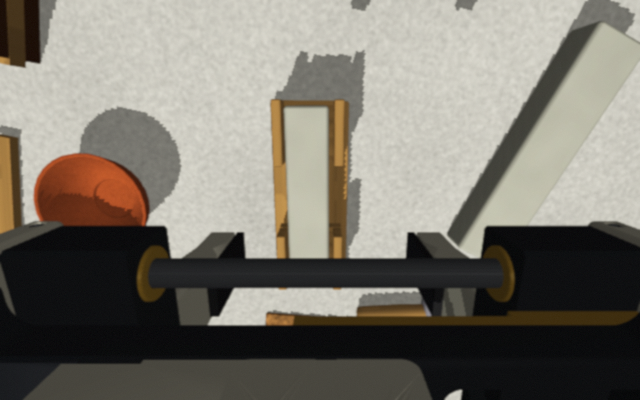

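The wrist view shows the bar between columns 286 and 327. Its far end is at row 106 and the near part is hidden behind the gripper. The rack runs parallel to it.

Run:
```python
from h import *
im=cv2.imread('pics/w1.png');T=pose()
h=cv2.cvtColor(im,cv2.COLOR_BGR2HSV)
m=cv2.inRange(h,(0,0,140),(180,55,255))
L=[];R=[]
for r in range(112,225,4):
    row=m[r];c=305
    l=c
    while row[l]:l-=1
    q=c
    while row[q]:q+=1
    L.append((l,r));R.append((q,r))
t=106
col=m[:,305];t=150
while col[t]:t-=1
A=plane('wrist',L,.055,T);B=plane('wrist',R,.055,T);E=plane('wrist',[[(L[0][0]+R[0][0])/2,t+.5]],.055,T)[0]
mid=(A+B)/2;p=np.polyfit(mid[:,1],mid[:,0],1)
yaw=-np.degrees(np.arctan(p[0]));d=np.array([np.sin(np.radians(-yaw))*-1*-1,0,0])
u=np.array([-np.sin(np.radians(yaw)),np.cos(np.radians(yaw)),0]) # bar +y
print('t',t,'yaw',yaw,'w',np.linalg.norm((A-B).mean(0)),'end',E,'mid',E+.09*u, L[0],R[0],L[-1],R[-1])
c=E+.09*u
go([c[0],c[1],.075],down(yaw-90),T)
```

```text
t 106 yaw 12.112248953659934 w 0.03933421602861987 end [ 0.56351755 -0.34552673  0.055     ] mid [ 0.54463307 -0.25753027  0.055     ] (283, 112) (328, 112) (288, 224) (328, 224)
delta_pos [-12.4, -18.1, 112.4] angular [0.0, -0.0, -0.2] rows 2.3
```

Call:
apply_moves --deltas '[{"fingers": 87,"delta_pos": [-12,-18,50],"angular": [0,0,0]},{"fingers": 87,"delta_pos": [-12,-18,90],"angular": [0,0,0]},{"fingers": 87,"delta_pos": [-12,-18,120],"angular": [0,0,0]},{"fingers": 87,"delta_pos": [-12,-18,140],"angular": [0,0,0]},{"fingers": 87,"delta_pos": [-12,-18,155],"angular": [0,0,0]},{"fingers": 87,"delta_pos": [-12,-18,163],"angular": [0,0,0]},{"fingers": 87,"delta_pos": [-12,-18,163],"angular": [0,0,0]}]'

```text
clock: 2.15
tool_pos: [0.5446, -0.258, 0.0238]
orientation: [180.0, -0.0, -78.1]
force: [0.3, 0.3, -0.4]
opening: 0.0872
gripper_force: 0.0
```

Call:
apply_moves --deltas '[{"fingers": 50,"delta_pos": [0,0,0],"angular": [0,0,0]},{"fingers": 44,"delta_pos": [0,0,0],"angular": [0,0,0]},{"fingers": 42,"delta_pos": [0,0,0],"angular": [0,0,0]},{"fingers": 40,"delta_pos": [0,0,0],"angular": [0,0,0]},{"fingers": 38,"delta_pos": [0,0,0],"angular": [0,0,0]},{"fingers": 37,"delta_pos": [0,0,0],"angular": [0,0,0]},{"fingers": 36,"delta_pos": [0,0,0],"angular": [0,0,0]},{"fingers": 36,"delta_pos": [0,0,0],"angular": [0,0,0]}]'

```text
clock: 2.95
tool_pos: [0.5445, -0.2571, 0.0236]
orientation: [180.0, 0.0, -78.0]
force: [-2.0, 0.1, 2.0]
opening: 0.0402
gripper_force: 30.0
```

Call:
apply_moves --deltas '[{"fingers": 46,"delta_pos": [0,0,0],"angular": [0,0,0]},{"fingers": 46,"delta_pos": [0,0,0],"angular": [0,0,0]},{"fingers": 46,"delta_pos": [0,0,-6],"angular": [0,0,0]},{"fingers": 46,"delta_pos": [0,0,-6],"angular": [0,0,0]},{"fingers": 42,"delta_pos": [0,0,-6],"angular": [0,0,0]},{"fingers": 40,"delta_pos": [0,0,-6],"angular": [0,0,0]},{"fingers": 38,"delta_pos": [0,0,-6],"angular": [0,0,0]},{"fingers": 36,"delta_pos": [0,0,-6],"angular": [0,0,0]},{"fingers": 36,"delta_pos": [0,0,-6],"angular": [0,0,0]},{"fingers": 36,"delta_pos": [0,0,-6],"angular": [0,0,0]}]'

```text
clock: 3.95
tool_pos: [0.5446, -0.2571, 0.0295]
orientation: [180.0, 0.0, -78.0]
force: [-1.1, 0.9, 2.9]
opening: 0.0402
gripper_force: 30.0
```

Call:
apply_moves --deltas '[{"fingers": 36,"delta_pos": [0,0,-5],"angular": [0,0,0]},{"fingers": 36,"delta_pos": [0,0,-15],"angular": [0,0,0]},{"fingers": 36,"delta_pos": [0,0,-30],"angular": [0,0,0]},{"fingers": 36,"delta_pos": [0,0,-50],"angular": [0,0,0]},{"fingers": 36,"delta_pos": [0,0,-75],"angular": [0,0,0]},{"fingers": 36,"delta_pos": [0,0,-90],"angular": [0,0,0]},{"fingers": 36,"delta_pos": [0,0,-95],"angular": [0,0,0]},{"fingers": 36,"delta_pos": [0,0,-95],"angular": [0,0,0]}]'

```text
clock: 4.75
tool_pos: [0.5452, -0.2571, 0.1255]
orientation: [-179.9, -0.0, -78.1]
force: [-0.6, 0.4, -2.0]
opening: 0.0398
gripper_force: 30.0
```

Run:
```python
from h import *
go([.485,.006,.125],down(-83))
```

```text
delta_pos [-269.9, 4.4, 0.4] angular [-0.1, -0.0, 4.9] rows 5.4
```

Call:
apply_moves --deltas '[{"fingers": 36,"delta_pos": [-15,0,0],"angular": [0,0,0]},{"fingers": 36,"delta_pos": [-50,1,0],"angular": [0,0,1]},{"fingers": 36,"delta_pos": [-95,1,0],"angular": [0,0,2]},{"fingers": 36,"delta_pos": [-140,2,0],"angular": [0,0,3]},{"fingers": 36,"delta_pos": [-185,3,0],"angular": [0,0,4]},{"fingers": 36,"delta_pos": [-225,4,0],"angular": [0,0,5]},{"fingers": 36,"delta_pos": [-255,4,0],"angular": [0,0,5]},{"fingers": 36,"delta_pos": [-270,4,0],"angular": [0,0,5]},{"fingers": 36,"delta_pos": [-270,4,0],"angular": [0,0,5]}]'

```text
clock: 5.65
tool_pos: [0.4837, 0.008, 0.1238]
orientation: [179.9, 0.0, -82.9]
force: [0.2, 0.4, -1.8]
opening: 0.0398
gripper_force: 30.0
```

Call:
apply_moves --deltas '[{"fingers": 36,"delta_pos": [0,0,25],"angular": [0,0,0]},{"fingers": 36,"delta_pos": [0,0,55],"angular": [0,0,0]},{"fingers": 36,"delta_pos": [0,0,80],"angular": [0,0,0]},{"fingers": 36,"delta_pos": [0,0,98],"angular": [0,0,0]},{"fingers": 36,"delta_pos": [0,0,107],"angular": [0,0,0]},{"fingers": 36,"delta_pos": [0,0,112],"angular": [0,0,0]},{"fingers": 36,"delta_pos": [0,0,115],"angular": [0,0,0]},{"fingers": 36,"delta_pos": [0,0,115],"angular": [0,0,0]}]'

```text
clock: 6.45
tool_pos: [0.4852, 0.0062, 0.0098]
orientation: [-180.0, 0.0, -83.1]
force: [0.4, -0.0, -1.1]
opening: 0.04
gripper_force: 30.0
```

Call:
apply_moves --deltas '[{"fingers": 36,"delta_pos": [0,0,1],"angular": [0,0,0]},{"fingers": 36,"delta_pos": [0,0,1.5],"angular": [0,0,0]},{"fingers": 44,"delta_pos": [0,0,1.5],"angular": [0,0,0]},{"fingers": 60,"delta_pos": [0,0,1.5],"angular": [0,0,0]},{"fingers": 75,"delta_pos": [0,0,0],"angular": [0,0,0]},{"fingers": 75,"delta_pos": [0,0,0],"angular": [0,0,0]},{"fingers": 75,"delta_pos": [0,0,-50],"angular": [0,0,0]},{"fingers": 80,"delta_pos": [0,0,-100],"angular": [0,0,0]},{"fingers": 80,"delta_pos": [0,0,-150],"angular": [0,0,0]},{"fingers": 80,"delta_pos": [0,0,-190],"angular": [0,0,0]}]'

```text
clock: 7.45
tool_pos: [0.4853, 0.0062, 0.2028]
orientation: [-179.9, 0.0, -83.0]
force: [1.0, 0.7, -0.4]
opening: 0.08
gripper_force: 0.0
```

Run:
```python
from h import *
print(ctrl.get_obs()['joint_pos'])
go([.535,.14,.25],down(-83))
go([.50,.22,.28],down(-84))
```

```text
[ 2.40266504e+01  3.41747872e+00 -2.47043234e+01  2.44482673e-02
 -6.17290020e+01 -1.70771188e+01]
delta_pos [-126.8, -65.7, -46.9] angular [-0.1, 0.0, -0.0] rows 3.0
delta_pos [-210.5, -40.7, -77.0] angular [-0.1, 0.0, 1.0] rows 4.6
```

Call:
apply_moves --deltas '[{"fingers": 80,"delta_pos": [-40,-15,-40],"angular": [0,0,0]},{"fingers": 80,"delta_pos": [-85,-15,-80],"angular": [0,0,0]},{"fingers": 80,"delta_pos": [-123,-15,-80],"angular": [0,0,0]},{"fingers": 80,"delta_pos": [-123,-15,-80],"angular": [0,0,0]},{"fingers": 80,"delta_pos": [-123,-15,-80],"angular": [0,0,0]}]'

```text
clock: 7.95
tool_pos: [0.4846, 0.1313, 0.2798]
orientation: [-180.0, 0.0, -82.9]
force: [0.5, 0.5, -0.3]
opening: 0.0798
gripper_force: 0.0
```

Run:
```python
from h import *
o=ctrl.get_obs();print(o['tool_pos'],o['qvel'].round(2))
im,T=snap('wrist','w2.png')
np.save('T2.npy',T)
go([.555,.41,.29],down(-83))
```

```text
[0.48464478 0.13128111 0.2797517 ] [-2.3   0.35 -1.36 -0.04  0.16  0.85]
delta_pos [-269.1, -104.2, -10.9] angular [0.0, -0.0, 0.0] rows 5.8
```

View pics/w2.png

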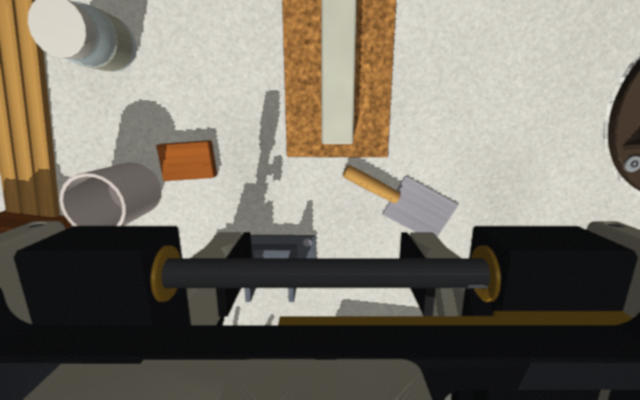

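The wrist view shows the bar lying flat on the mat. Its +y end is at row 145, columns 322–355, and the clamp is partly visible at (275,250).

Call:
apply_moves --deltas '[{"fingers": 80,"delta_pos": [-40,-15,-20],"angular": [0,0,0]},{"fingers": 80,"delta_pos": [-85,-30,-20],"angular": [0,0,0]},{"fingers": 80,"delta_pos": [-130,-50,-20],"angular": [0,0,0]},{"fingers": 80,"delta_pos": [-175,-65,-20],"angular": [0,0,0]},{"fingers": 80,"delta_pos": [-220,-80,-20],"angular": [0,0,0]},{"fingers": 80,"delta_pos": [-250,-95,-20],"angular": [0,0,0]},{"fingers": 80,"delta_pos": [-270,-104,-20],"angular": [0,0,0]},{"fingers": 80,"delta_pos": [-270,-104,-20],"angular": [0,0,0]},{"fingers": 80,"delta_pos": [-270,-104,-20],"angular": [0,0,0]}]'

```text
clock: 8.9
tool_pos: [0.5559, 0.4094, 0.298]
orientation: [179.9, -0.1, -83.1]
force: [-0.9, -0.3, -0.0]
opening: 0.08
gripper_force: 0.0
```

Run:
```python
from h import *
im,T=snap('wrist');np.save('T3.npy',T);cv2.imwrite('pics/w3full.png',im)
cv2.imwrite('pics/w3.png',cv2.resize(im[0:240,200:440],None,fx=2.5,fy=2.5,interpolation=2))
print(T[:3,3])
```

```text
[0.55591147 0.40942834 0.29799487]
```

View pics/w3.png

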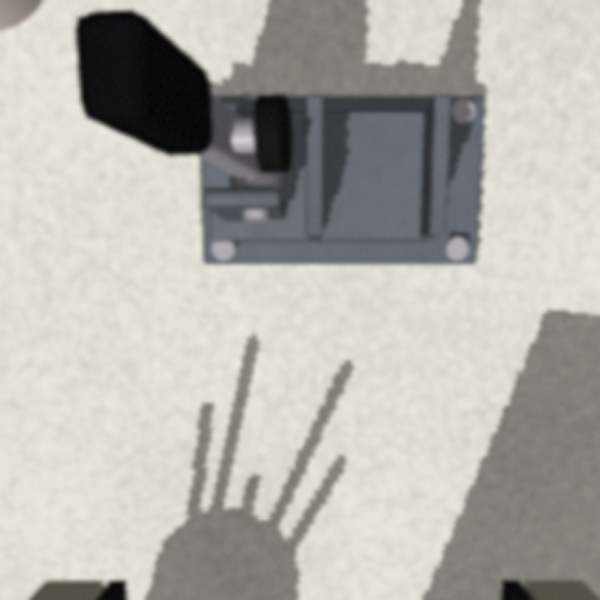

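The view shows the clamp clearly. In crop pixels the foot-plate corners are (204,263), (477,263) and (486,97). The wall tops have inner edges at x≈322 and x≈431, spanning y 97–238.

Run:
```python
from h import *
T=np.load('T3.npy');c=lambda a:np.array(a)/2.5+[200,0]
w=plane('wrist',c([[308,238],[322,238],[431,238],[447,238],[308,97],[322,97],[431,97],[447,97]]),.066,T);print(w.round(4))
f=plane('wrist',c([[204,263],[477,263],[486,97]]),.008,T);print(f.round(4))
v=f[0]-f[1];print('yaw foot',np.degrees(np.arctan2(v[1],v[0])),np.linalg.norm(v),np.linalg.norm(f[2]-f[1]),'ctr',(f[0]+f[2])/2)
v=w[5]-w[1];print('yaw wall',np.degrees(np.arctan2(-v[0],v[1]))%180,w[[1,2,5,6]].mean(0),np.linalg.norm(w[1]-w[2]),np.linalg.norm(w[1]-w[5]))
y=np.radians(6.5);X=np.array([np.cos(y),np.sin(y),0]);Y=np.array([-X[1],X[0],0])
print('walls along X',(w@X).round(4),'Y',(w@Y).round(4),'foot X',(f@X).round(4),'Y',(f@Y).round(4))
# handle end / lever in top & wrist
# bar end on mat
T=np.load('T2.npy');im=cv2.imread('pics/w2.png');g=cv2.cvtColor(im,cv2.COLOR_BGR2HSV)
m=cv2.inRange(g,(0,0,120),(180,70,255));k=np.zeros_like(m);k[0:152,300:375]=m[0:152,300:375]
ct=max(cv2.findContours(k,0,2)[0],key=cv2.contourArea);r=cv2.minAreaRect(ct);print(r)
b=plane('wrist',cv2.boxPoints(r),.034,T);print(b.round(4))
```

```text
[[0.5701 0.3176 0.066 ]
 [0.5636 0.3168 0.066 ]
 [0.5128 0.3106 0.066 ]
 [0.5053 0.3097 0.066 ]
 [0.5773 0.2577 0.066 ]
 [0.571  0.2569 0.066 ]
 [0.5224 0.251  0.066 ]
 [0.5152 0.2501 0.066 ]]
[[0.6254 0.3339 0.008 ]
 [0.478  0.3161 0.008 ]
 [0.4877 0.2344 0.008 ]]
yaw foot 6.916041749684062 0.14842235631283185 0.08222721070893868 ctr [0.55654197 0.28416452 0.008     ]
yaw wall 7.0810658468909935 [0.54245997 0.28382564 0.066     ] 0.051179145964022246 0.060293145730795895
walls along X [0.6024 0.5958 0.5447 0.5372 0.6028 0.5965 0.5474 0.5402] Y [0.251  0.2509 0.2506 0.2505 0.1907 0.1906 0.1903 0.1902] foot X [0.6592 0.5107 0.5111] Y [0.261  0.2599 0.1777]
((337.7200012207031, 71.48059844970703), (33.602203369140625, 143.46836853027344), 0.8680514693260193)
[[ 0.4971  0.0967  0.034 ]
 [ 0.5137 -0.0625  0.034 ]
 [ 0.476  -0.0667  0.034 ]
 [ 0.4549  0.0921  0.034 ]]
```

Run:
```python
from h import *
go([.4935,-.0613,.298],down(-83))
```

```text
delta_pos [459.6, 118.2, 1.4] angular [0.1, -0.1, -0.1] rows 9.5
```

Call:
apply_moves --deltas '[{"fingers": 80,"delta_pos": [30,10,0],"angular": [0,0,0]},{"fingers": 80,"delta_pos": [78,20,0],"angular": [0,0,0]},{"fingers": 80,"delta_pos": [125,32,0],"angular": [0,0,0]},{"fingers": 80,"delta_pos": [172,44,0],"angular": [0,0,0]},{"fingers": 80,"delta_pos": [220,56,0],"angular": [0,0,0]},{"fingers": 80,"delta_pos": [268,68,0],"angular": [0,0,0]},{"fingers": 80,"delta_pos": [316,80,20],"angular": [0,0,0]},{"fingers": 80,"delta_pos": [362,92,30],"angular": [0,0,0]},{"fingers": 80,"delta_pos": [408,105,50],"angular": [0,0,0]},{"fingers": 80,"delta_pos": [446,116,70],"angular": [0,0,0]}]'

```text
clock: 9.95
tool_pos: [0.493, -0.0491, 0.2302]
orientation: [-179.8, 0.0, -83.1]
force: [1.1, -0.6, 0.6]
opening: 0.0802
gripper_force: 0.0
```

Call:
apply_moves --deltas '[{"fingers": 80,"delta_pos": [14,2,10],"angular": [0,0,0]},{"fingers": 80,"delta_pos": [14,2,50],"angular": [0,0,0]},{"fingers": 80,"delta_pos": [14,2,95],"angular": [0,0,0]},{"fingers": 80,"delta_pos": [14,2,140],"angular": [0,0,0]},{"fingers": 80,"delta_pos": [14,2,175],"angular": [0,0,0]},{"fingers": 80,"delta_pos": [14,2,180],"angular": [0,0,0]},{"fingers": 80,"delta_pos": [14,2,180],"angular": [0,0,0]}]'

```text
clock: 10.65
tool_pos: [0.4937, -0.0607, 0.0498]
orientation: [179.9, -0.0, -83.1]
force: [-0.3, -0.1, -0.0]
opening: 0.0797
gripper_force: 0.0
```

Run:
```python
from h import *
go([.4935,-.0613,.0085],down(-83))
```

```text
delta_pos [0.5, 0.3, 41.3] angular [0.1, -0.0, -0.1] rows 0.8
```

Call:
apply_moves --deltas '[{"fingers": 80,"delta_pos": [0,0,20],"angular": [0,0,0]},{"fingers": 80,"delta_pos": [0,0,34],"angular": [0,0,0]},{"fingers": 70,"delta_pos": [0,0,40],"angular": [0,0,0]},{"fingers": 50,"delta_pos": [0,0,41],"angular": [0,0,0]},{"fingers": 44,"delta_pos": [0,0,41],"angular": [0,0,0]},{"fingers": 41,"delta_pos": [0,0,41],"angular": [0,0,0]},{"fingers": 39,"delta_pos": [0,0,41],"angular": [0,0,0]},{"fingers": 37,"delta_pos": [0,0,41],"angular": [0,0,0]},{"fingers": 36,"delta_pos": [0,0,41],"angular": [0,0,0]},{"fingers": 36,"delta_pos": [0,0,41],"angular": [0,0,0]}]'

```text
clock: 11.65
tool_pos: [0.4942, -0.0602, 0.009]
orientation: [-180.0, -0.0, -83.0]
force: [-2.3, 0.8, 7.4]
opening: 0.0401
gripper_force: 30.0
```

Call:
apply_moves --deltas '[{"fingers": 36,"delta_pos": [0,0,-2],"angular": [0,0,0]},{"fingers": 36,"delta_pos": [0,0,-6],"angular": [0,0,0]},{"fingers": 36,"delta_pos": [0,0,-15],"angular": [0,0,0]},{"fingers": 36,"delta_pos": [0,0,-30],"angular": [0,0,0]},{"fingers": 36,"delta_pos": [0,0,-50],"angular": [0,0,0]},{"fingers": 36,"delta_pos": [0,0,-75],"angular": [0,0,0]},{"fingers": 36,"delta_pos": [0,0,-100],"angular": [0,0,0]},{"fingers": 36,"delta_pos": [0,0,-115],"angular": [0,0,0]},{"fingers": 36,"delta_pos": [0,0,-120],"angular": [0,0,0]},{"fingers": 36,"delta_pos": [0,0,-120],"angular": [0,0,0]}]'

```text
clock: 12.65
tool_pos: [0.4943, -0.0601, 0.1293]
orientation: [-179.9, 0.0, -83.1]
force: [0.5, -0.1, -2.6]
opening: 0.0395
gripper_force: 30.0
```

Run:
```python
from h import *
o=ctrl.get_obs();print(o['moment'],o['force'])
im,_=snap('scene');
c=im[100:300,260:460];cv2.imwrite('pics/s2.png',cv2.resize(c,None,fx=3,fy=3,interpolation=2))
go([.5501,.2155,.128],down(-83.2))
```

```text
[-0.12222383  0.11945738  0.02117933] [ 0.54793949 -0.11479666 -2.61163957]
delta_pos [-266.9, -89.2, 0.5] angular [-0.0, 0.0, 0.1] rows 5.6
```

View pics/s2.png

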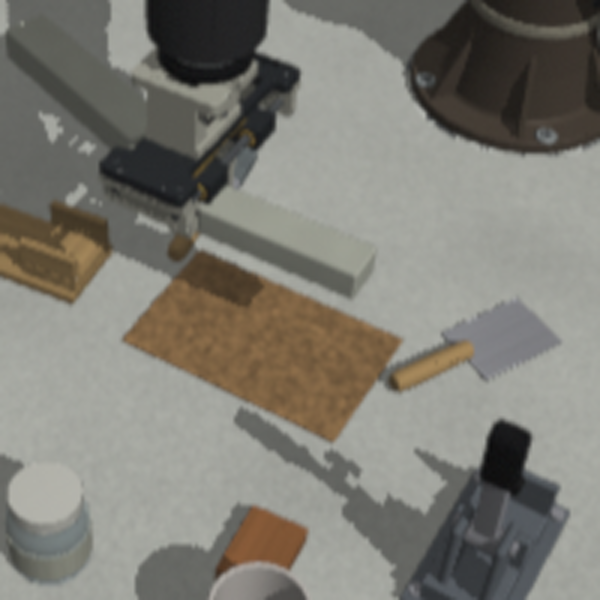

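The bar hangs from the gripper, with its far-end top corners at about scene px (385,182) and (378,193). I'll compare those with a level bar.

Run:
```python
from h import *
y=np.radians(7);Y=np.array([-np.sin(y),np.cos(y),0]);X=np.array([np.cos(y),np.sin(y),0])
t=np.array([.4943,-.0601,0])+.158*Y
for z in(.1545,.145,.135,.125):print(z,proj('scene',[t-.02*X+[0,0,z],t+.02*X+[0,0,z],t+.02*X+[0,0,z-.03]]).round(1).tolist())
```

```text
0.1545 [[386.2, 181.5], [378.9, 191.4], [377.6, 199.9]]
0.145 [[385.8, 184.3], [378.5, 194.2], [377.2, 202.5]]
0.135 [[385.3, 187.1], [378.0, 197.0], [376.7, 205.3]]
0.125 [[384.8, 189.9], [377.6, 199.8], [376.3, 208.0]]
```

Call:
apply_moves --deltas '[{"fingers": 36,"delta_pos": [-10,-4,0],"angular": [0,0,0]},{"fingers": 36,"delta_pos": [-35,-14,0],"angular": [0,0,0]},{"fingers": 36,"delta_pos": [-70,-28,0],"angular": [0,0,0]},{"fingers": 36,"delta_pos": [-110,-44,0],"angular": [0,0,0]},{"fingers": 36,"delta_pos": [-150,-60,0],"angular": [0,0,0]},{"fingers": 36,"delta_pos": [-190,-76,0],"angular": [0,0,0]},{"fingers": 36,"delta_pos": [-225,-89,0],"angular": [0,0,0]},{"fingers": 36,"delta_pos": [-252,-89,0],"angular": [0,0,0]},{"fingers": 36,"delta_pos": [-266,-89,0],"angular": [0,0,0]},{"fingers": 36,"delta_pos": [-268,-89,0],"angular": [0,0,0]}]'

```text
clock: 13.7
tool_pos: [0.5492, 0.2181, 0.1272]
orientation: [179.9, -0.1, -82.9]
force: [-0.1, -0.1, -1.7]
opening: 0.0402
gripper_force: 30.0
```

Call:
apply_moves --deltas '[{"fingers": 36,"delta_pos": [0,0,0],"angular": [0,0,0]},{"fingers": 36,"delta_pos": [0,0,0],"angular": [0,0,0]}]'

```text
clock: 13.9
tool_pos: [0.5497, 0.2157, 0.1282]
orientation: [180.0, -0.0, -83.1]
force: [0.6, -0.3, -2.2]
opening: 0.0397
gripper_force: 30.0
```

Run:
```python
from h import *
go([.5499,.2165,.036],down(-83.2))
im,_=snap('top')
c=im[150:250,160:280];cv2.imwrite('pics/t2.png',cv2.resize(c,None,fx=5,fy=5,interpolation=2))
```

```text
delta_pos [-0.8, -0.4, 92.2] angular [0.0, -0.0, 0.1] rows 1.8
```

View pics/t2.png

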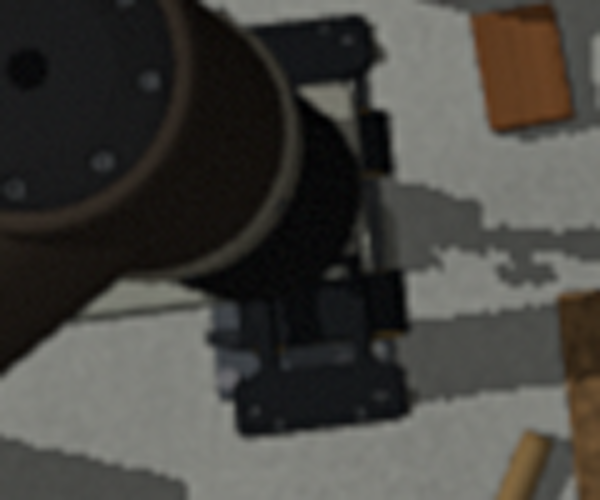

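The top view is blocked by the arm, so I'll lower in stages and watch the force.

Call:
apply_moves --deltas '[{"fingers": 36,"delta_pos": [-0.8,-0.4,15],"angular": [0,0,0]},{"fingers": 36,"delta_pos": [-0.8,-0.4,35],"angular": [0,0,0]},{"fingers": 36,"delta_pos": [-0.8,-0.4,48],"angular": [0,0,0]},{"fingers": 36,"delta_pos": [-0.8,-0.4,56],"angular": [0,0,0]},{"fingers": 36,"delta_pos": [-0.8,-0.4,62],"angular": [0,0,0]},{"fingers": 36,"delta_pos": [-0.8,-0.4,66],"angular": [0,0,0]},{"fingers": 36,"delta_pos": [-0.8,-0.4,69],"angular": [0,0,0]},{"fingers": 36,"delta_pos": [-0.8,-0.4,70],"angular": [0,0,0]}]'

```text
clock: 14.75
tool_pos: [0.5504, 0.2175, 0.0586]
orientation: [-180.0, 0.0, -83.0]
force: [-0.1, -0.9, -1.6]
opening: 0.0403
gripper_force: 30.0
```

Run:
```python
from h import *
o=ctrl.get_obs();print(o['moment'],o['force'])
im,_=snap('scene');
c=im[180:330,340:490];cv2.imwrite('pics/s3.png',cv2.resize(c,None,fx=4,fy=4,interpolation=2))
go([.5499,.2165,.036],down(-83.2))
```

```text
[-0.09779845  0.11732448 -0.01708476] [-0.13673493 -0.85771894 -1.60534491]
delta_pos [0.9, 0.6, 22.6] angular [-0.0, 0.0, 0.2] rows 0.5
```

View pics/s3.png

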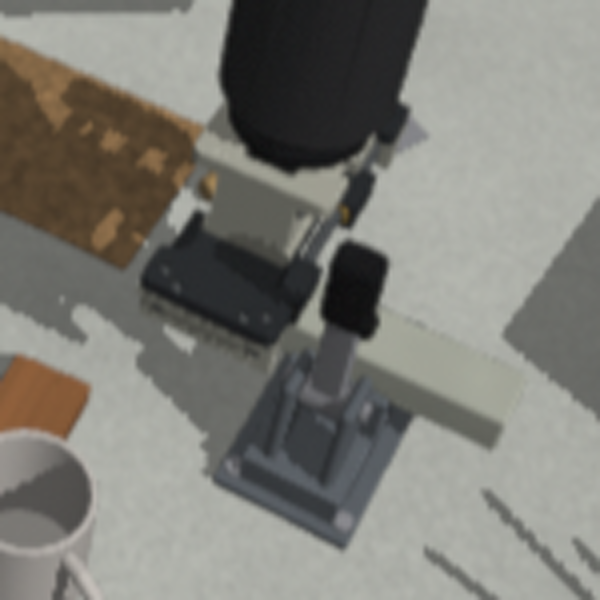

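The bar is between the channel walls with no contact force, and its free end shows at crop (500,410). I'll keep lowering.

Call:
apply_moves --deltas '[{"fingers": 36,"delta_pos": [0.9,0.6,7],"angular": [0,0,0]},{"fingers": 36,"delta_pos": [0.9,0.6,13],"angular": [0,0,0]},{"fingers": 36,"delta_pos": [0.9,0.6,17],"angular": [0,0,0]},{"fingers": 36,"delta_pos": [0.9,0.6,19.5],"angular": [0,0,0]},{"fingers": 36,"delta_pos": [0.9,0.6,21],"angular": [0,0,0]},{"fingers": 36,"delta_pos": [0.9,0.6,22],"angular": [0,0,0]}]'

```text
clock: 15.4
tool_pos: [0.5498, 0.2165, 0.0364]
orientation: [180.0, -0.0, -83.0]
force: [0.3, -0.5, -1.9]
opening: 0.0397
gripper_force: 30.0
```

Call:
apply_moves --deltas '[{"fingers": 36,"delta_pos": [0,0,1],"angular": [0,0,0]},{"fingers": 36,"delta_pos": [0,0,1.5],"angular": [0,0,0]},{"fingers": 36,"delta_pos": [0,0,1.5],"angular": [0,0,0]}]'

```text
clock: 15.7
tool_pos: [0.5499, 0.2165, 0.0352]
orientation: [-180.0, 0.0, -83.0]
force: [0.8, -0.7, -1.4]
opening: 0.0396
gripper_force: 30.0
```

Call:
apply_moves --deltas '[{"fingers": 36,"delta_pos": [0,0,1],"angular": [0,0,0]},{"fingers": 36,"delta_pos": [0,0,1],"angular": [0,0,0]},{"fingers": 36,"delta_pos": [0,0,1],"angular": [0,0,0]}]'

```text
clock: 16.0
tool_pos: [0.5499, 0.2164, 0.0349]
orientation: [-180.0, 0.0, -83.0]
force: [-1.6, -0.9, 5.6]
opening: 0.0396
gripper_force: 30.0
```

Call:
apply_moves --deltas '[{"fingers": 42,"delta_pos": [0,0,0],"angular": [0,0,0]},{"fingers": 50,"delta_pos": [0,0,0],"angular": [0,0,0]},{"fingers": 56,"delta_pos": [0,0,0],"angular": [0,0,0]},{"fingers": 58,"delta_pos": [0,0,0],"angular": [0,0,0]},{"fingers": 58,"delta_pos": [0,0,-20],"angular": [0,0,0]},{"fingers": 58,"delta_pos": [0,0,-60],"angular": [0,0,0]},{"fingers": 58,"delta_pos": [40,0,-100],"angular": [0,0,0]},{"fingers": 58,"delta_pos": [85,0,-120],"angular": [0,0,0]},{"fingers": 58,"delta_pos": [130,0,-130],"angular": [0,0,0]},{"fingers": 58,"delta_pos": [170,0,-130],"angular": [0,0,0]}]'

```text
clock: 17.0
tool_pos: [0.5715, 0.0463, 0.1666]
orientation: [-179.8, 0.0, -83.0]
force: [0.1, -0.4, -0.2]
opening: 0.0582
gripper_force: 0.0
```

Run:
```python
from h import *
im,_=snap('top');im2,_=snap('scene')
a=cv2.resize(im[170:240,160:280],None,fx=6,fy=6,interpolation=2)
h=cv2.cvtColor(im,cv2.COLOR_BGR2HSV)
cv2.imwrite('pics/t4.png',a[:420])
cv2.imwrite('pics/s4full.png',im2);cv2.imwrite('pics/t4full.png',im)
y=np.radians(6.8);Y=np.array([-np.sin(y),np.cos(y),0]);X=np.array([np.cos(y),np.sin(y),0]);c=np.array([.542,.283,.06])
print(proj('top',[c+.09*Y,c-.09*Y,c]).round(1))
```

```text
[[177.9 209.6]
 [243.1 201.9]
 [210.6 205.8]]
```

View pics/t4.png

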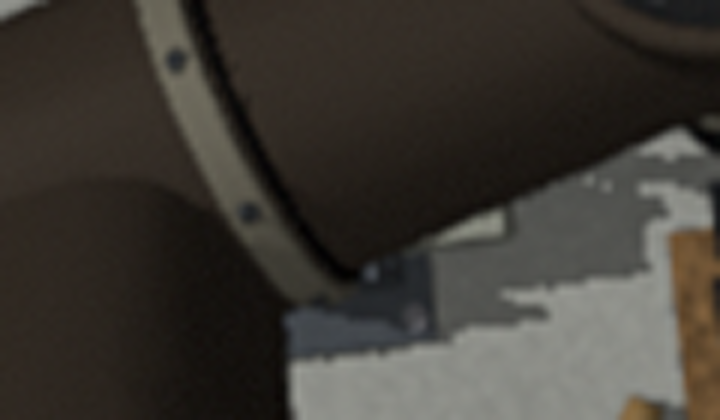

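The bar's -y end shows at about px (244,209), as expected. The rest is hidden by the arm. I'll move to the earlier viewpoint and check the bar numerically from there.

Run:
```python
from h import *
go([.556,.40,.33],down(-83))
```

```text
delta_pos [-355.4, -27.5, -165.3] angular [-0.0, -0.0, -0.3] rows 7.9
```

Call:
apply_moves --deltas '[{"fingers": 30,"delta_pos": [0,0,-40],"angular": [0,0,0]},{"fingers": 0,"delta_pos": [0,0,-85],"angular": [0,0,0]},{"fingers": 0,"delta_pos": [-20,0,-130],"angular": [0,0,0]},{"fingers": 0,"delta_pos": [-60,-5,-160],"angular": [0,0,0]},{"fingers": 0,"delta_pos": [-105,-10,-165],"angular": [0,0,0]},{"fingers": 0,"delta_pos": [-150,-15,-165],"angular": [0,0,0]},{"fingers": 0,"delta_pos": [-195,-20,-165],"angular": [0,0,0]},{"fingers": 0,"delta_pos": [-240,-25,-165],"angular": [0,0,0]},{"fingers": 0,"delta_pos": [-285,-27,-165],"angular": [0,0,0]},{"fingers": 0,"delta_pos": [-325,-27,-165],"angular": [0,0,0]}]'

```text
clock: 18.1
tool_pos: [0.5572, 0.3761, 0.3284]
orientation: [180.0, -0.0, -83.0]
force: [0.4, -0.3, 0.2]
opening: 0.0006
gripper_force: 0.0
```

Call:
apply_moves --deltas '[{"fingers": 0,"delta_pos": [-20,0,0],"angular": [0,0,0]},{"fingers": 0,"delta_pos": [-30,0,0],"angular": [0,0,0]},{"fingers": 0,"delta_pos": [-30,0,0],"angular": [0,0,0]},{"fingers": 0,"delta_pos": [-30,0,0],"angular": [0,0,0]}]'

```text
clock: 18.5
tool_pos: [0.5544, 0.4025, 0.3292]
orientation: [180.0, -0.0, -83.1]
force: [-0.9, -0.3, 0.4]
opening: 0.0001
gripper_force: 0.0
```

Run:
```python
from h import *
im,T=snap('wrist','w5.png');np.save('T5.npy',T);print(T[:3,3])
y=np.radians(6.8);Y=np.array([-np.sin(y),np.cos(y),0]);X=np.array([np.cos(y),np.sin(y),0]);c=np.array([.542,.283,.06])
print('exp',proj('wrist',[c+.09*Y,c-.09*Y,c,c+.02*X,c-.02*X],T).round(1).tolist())
h=cv2.cvtColor(im,cv2.COLOR_BGR2HSV)
q=proj('wrist',[c],T)[0].astype(int);print(h[q[1],q[0]])
for s in(.095,.085,.06,.03,0,-.03,-.06,-.085,-.095):
    l=[]
    for e in np.arange(-.036,.037,.004):
        u,v=proj('wrist',[c+s*Y+e*X],T)[0].round().astype(int)
        l.append(tuple(h[v,u][1:].tolist()) if 0<=v<400 else None)
    print(s,[None if a is None else f"{a[0]}/{a[1]}" for a in l])
```

```text
[0.55436192 0.40250047 0.32915413]
exp [[345.8, 148.1], [348.8, -4.1], [347.2, 76.5], [331.4, 76.4], [363.0, 76.5]]
[ 29  24 227]
0.095 ['9/231', '9/232', '8/234', '9/232', '8/235', '8/236', '10/230', '8/233', '8/233', '8/235', '8/231', '8/232', '16/172', '18/145', '15/211', '9/233', '9/235', '8/233', '10/231']
0.085 ['8/234', '8/234', '8/235', '8/235', '17/211', '23/224', '23/226', '21/227', '21/227', '20/226', '21/227', '22/228', '22/228', '21/227', '19/204', '9/232', '8/235', '9/237', '9/236']
0.06 ['8/236', '9/235', '9/238', '8/234', '19/211', '21/227', '20/228', '21/228', '20/228', '20/228', '20/228', '20/227', '23/226', '23/223', '18/197', '8/234', '9/238', '9/237', '9/233']
0.03 ['13/134', '31/122', '32/89', '27/66', '19/108', '22/224', '21/226', '23/225', '23/225', '23/225', '22/224', '23/226', '24/226', '23/224', '17/150', '31/115', '32/97', '31/99', '30/118']
0 ['32/97', '32/104', '32/128', '33/61', '11/96', '22/216', '23/226', '23/226', '23/226', '24/227', '21/227', '19/226', '20/227', '21/227', '22/142', '34/76', '30/126', '29/124', '31/115']
-0.03 ['12/110', '30/103', '32/128', '31/74', '17/75', '23/207', '24/221', '24/221', '22/221', '24/222', '22/223', '23/224', '23/224', '23/224', '27/192', '33/77', '32/127', '32/119', '31/74']
-0.06 ['17/146', '17/167', '18/144', '16/143', '18/138', '24/217', '23/223', '24/224', '22/223', '23/223', '23/222', '23/222', '22/219', '23/221', '27/190', '18/140', '18/141', '16/141', '17/136']
-0.085 ['8/234', '15/222', '18/144', '18/145', '18/143', '24/210', '24/222', '23/220', '23/219', '24/220', '23/220', '23/208', '27/130', '27/133', '27/112', '17/132', '17/139', '17/139', '18/145']
-0.095 [None, None, None, None, None, None, None, None, None, None, None, None, None, None, None, None, None, None, None]
```

Run:
```python
from h import *
T=np.load('T5.npy');im=cv2.imread('pics/w5.png');h=cv2.cvtColor(im,cv2.COLOR_BGR2HSV).astype(float)
y=np.radians(6.8);Y=np.array([-np.sin(y),np.cos(y),0]);X=np.array([np.cos(y),np.sin(y),0]);c=np.array([.542,.283,0])
def prof(z,e,ss,ch):
    P=proj('wrist',[c+s*Y+e*X+[0,0,z] for s in ss],T).astype(np.float32)
    return cv2.remap(h[:,:,ch].astype(np.float32),P[None,:,0].copy(),P[None,:,1].copy(),1)[0]
ss=np.arange(.08,.1,.001)
for e in(-.012,-.004,.0):
    print(e,'bar S',dict(zip((ss*1000).round().astype(int).tolist(),prof(.06,e,ss,1).round().astype(int).tolist())))
ss=np.arange(.034,.05,.001)
for e in(.04,.06,-.04):print(e,'foot V',dict(zip((ss*1000).round().astype(int).tolist(),prof(.008,e,ss,2).round().astype(int).tolist())))
ss=np.arange(-.05,-.034,.001)
for e in(-.04,-.05):print(e,'foot- V',dict(zip((ss*1000).round().astype(int).tolist(),prof(.008,e,ss,2).round().astype(int).tolist())))
ss=np.arange(-.095,-.084,.001)
for e in(-.012,-.004):print(e,'bar- V',dict(zip((ss*1000).round().astype(int).tolist(),prof(.06,e,ss,2).round().astype(int).tolist())))
```

```text
-0.012 bar S {80: 23, 81: 23, 82: 23, 83: 23, 84: 23, 85: 22, 86: 21, 87: 20, 88: 18, 89: 15, 90: 12, 91: 11, 92: 10, 93: 11, 94: 11, 95: 10, 96: 10, 97: 9, 98: 8, 99: 8, 100: 9}
-0.004 bar S {80: 21, 81: 21, 82: 21, 83: 23, 84: 22, 85: 21, 86: 21, 87: 20, 88: 18, 89: 15, 90: 11, 91: 9, 92: 9, 93: 9, 94: 9, 95: 8, 96: 8, 97: 8, 98: 9, 99: 9, 100: 9}
0.0 bar S {80: 21, 81: 21, 82: 21, 83: 21, 84: 20, 85: 20, 86: 20, 87: 20, 88: 18, 89: 15, 90: 10, 91: 9, 92: 9, 93: 9, 94: 9, 95: 8, 96: 8, 97: 8, 98: 9, 99: 8, 100: 8}
0.04 foot V {34: 129, 35: 129, 36: 129, 37: 129, 38: 130, 39: 136, 40: 162, 41: 194, 42: 223, 43: 233, 44: 235, 45: 235, 46: 235, 47: 235, 48: 234, 49: 233}
0.06 foot V {34: 130, 35: 129, 36: 129, 37: 128, 38: 130, 39: 136, 40: 161, 41: 195, 42: 225, 43: 234, 44: 235, 45: 235, 46: 234, 47: 235, 48: 235, 49: 234}
-0.04 foot V {34: 129, 35: 127, 36: 124, 37: 121, 38: 124, 39: 138, 40: 163, 41: 199, 42: 223, 43: 234, 44: 236, 45: 237, 46: 237, 47: 237, 48: 236, 49: 235}
-0.04 foot- V {-50: 142, -49: 142, -48: 141, -47: 141, -46: 140, -45: 136, -44: 125, -43: 101, -42: 86, -41: 86, -40: 94, -39: 103, -38: 104, -37: 102, -36: 101, -35: 101}
-0.05 foot- V {-50: 138, -49: 138, -48: 138, -47: 140, -46: 141, -45: 138, -44: 129, -43: 109, -42: 101, -41: 107, -40: 122, -39: 136, -38: 143, -37: 138, -36: 132, -35: 128}
-0.012 bar- V {-95: 0, -94: 0, -93: 0, -92: 0, -91: 0, -90: 0, -89: 0, -88: 0, -87: 0, -86: 166, -85: 221}
-0.004 bar- V {-95: 0, -94: 0, -93: 0, -92: 0, -91: 0, -90: 0, -89: 0, -88: 0, -87: 0, -86: 164, -85: 219}
```

Run:
```python
from h import *
T=np.load('T3.npy')
c1,d1=rays('top',[[192,168.4]]);c2,d2=rays('wrist',[[258,33.5]],T);d1=d1[0];d2=d2[0]
s=np.linalg.lstsq(np.c_[d1,-d2],c2-c1,rcond=None)[0];P=(c1+s[0]*d1+c2+s[1]*d2)/2;print(P,np.linalg.norm(c1+s[0]*d1-c2-s[1]*d2))
y=np.radians(6.8);X=np.array([np.cos(y),np.sin(y),0]);Y=np.array([-X[1],X[0],0]);C=np.array([.542,.282,0])
q=P-C;a,b,z=q@X,q@Y,P[2];print('clamp',a,b,z,'theta',np.degrees(np.arctan2(z-.085,.055-a)))
def W(a,z):return C+a*X+[0,0,z]
go(W(.0,.33),down(7))
go(W(.14,.33),down(7))
```

```text
[0.61743987 0.29039907 0.21132321] 0.0025684448893970886
clamp 0.0759036685631213 -0.0005923955187084368 0.21132320758688483 theta 99.39602550651783
delta_pos [117.8, 26.9, -0.6] angular [-0.0, -0.0, -90.1] rows 10.5
delta_pos [118.0, -113.1, -0.5] angular [-0.0, -0.0, -90.1] rows 10.5
```

Call:
apply_moves --deltas '[{"fingers": 0,"delta_pos": [30,-30,0],"angular": [0,0,-8]},{"fingers": 0,"delta_pos": [60,-60,0],"angular": [0,0,-16]},{"fingers": 0,"delta_pos": [90,-90,0],"angular": [0,0,-24]},{"fingers": 0,"delta_pos": [118,-113,0],"angular": [0,0,-32]},{"fingers": 0,"delta_pos": [118,-113,0],"angular": [0,0,-40]},{"fingers": 0,"delta_pos": [118,-113,0],"angular": [0,0,-48]},{"fingers": 0,"delta_pos": [118,-113,0],"angular": [0,0,-56]},{"fingers": 0,"delta_pos": [118,-113,0],"angular": [0,0,-64]},{"fingers": 0,"delta_pos": [118,-113,0],"angular": [0,0,-72]},{"fingers": 0,"delta_pos": [118,-113,0],"angular": [0,0,-80]}]'

```text
clock: 19.55
tool_pos: [0.6809, 0.2981, 0.3298]
orientation: [-180.0, -0.0, -2.8]
force: [-0.2, 0.2, 0.1]
opening: 0.0007
gripper_force: 0.0
```

```bash
cat >> h.py <<'E'
_y=np.radians(6.8);X=np.array([np.cos(_y),np.sin(_y),0]);Y=np.array([-X[1],X[0],0]);C=np.array([.542,.282,0])
def W(a,z,b=0):return C+a*X+b*Y+[0,0,z]
def fol(th):
    t=np.radians(th);return .055-.13*np.cos(t)+.010*np.sin(t)+.0095,.085+.13*np.sin(t)+.01*np.cos(t)
E
python3 - <<'E'
from h import *
print(ctrl.get_obs()['joint_pos'].round(1));go(W(.14,.33),down(6.8))
for th in (99,90,80,70,60,50,40,30,20,15,10,5,0):print(th,np.round(fol(th),4)*1000)
E
```

```text
[ 38.6  25.1  20.7   0.  -85.6  48.6]
delta_pos [0.1, -0.5, -0.2] angular [-0.0, -0.0, -9.6] rows 1.1
99 [ 94.7 211.8]
90 [ 74.5 215. ]
80 [ 51.8 214.8]
70 [ 29.4 210.6]
60 [  8.2 202.6]
50 [-11.4 191. ]
40 [-28.7 176.2]
30 [-43.1 158.7]
20 [-54.2 138.9]
15 [-58.5 128.3]
10 [-61.8 117.4]
5 [-64.1 106.3]
0 [-65.5  95. ]
```

Call:
apply_moves --deltas '[{"fingers": 0,"delta_pos": [0,0,20],"angular": [0,0,-8]},{"fingers": 0,"delta_pos": [0,0,60],"angular": [0,0,-9.6]},{"fingers": 0,"delta_pos": [0,0,95],"angular": [0,0,-9.6]},{"fingers": 0,"delta_pos": [0,0,116],"angular": [0,0,-9.6]},{"fingers": 0,"delta_pos": [0,0,116],"angular": [0,0,-9.6]}]'

```text
clock: 20.05
tool_pos: [0.6792, 0.2975, 0.2096]
orientation: [179.9, 0.3, 6.4]
force: [-0.1, 0.0, -0.6]
opening: 0.0005
gripper_force: 0.0
```

Run:
```python
from h import *
go(W(.0947,.2118),down(6.8))
```

```text
delta_pos [-43.4, -0.6, -2.0] angular [0.1, 0.3, -0.4] rows 0.9
```

Call:
apply_moves --deltas '[{"fingers": 0,"delta_pos": [-25,0,0],"angular": [0,0,0]},{"fingers": 0,"delta_pos": [-38,0,1],"angular": [0,0,0]},{"fingers": 0,"delta_pos": [-46,0,1],"angular": [0,0,0]},{"fingers": 0,"delta_pos": [-55,0,0],"angular": [0,0,0]},{"fingers": 0,"delta_pos": [-65,0,-1],"angular": [0,0,0]},{"fingers": 0,"delta_pos": [-77,0,-2],"angular": [0,0,0]}]'

```text
clock: 20.65
tool_pos: [0.604, 0.2909, 0.2156]
orientation: [-180.0, -0.0, 6.5]
force: [1.7, -0.5, -0.6]
opening: 0.0001
gripper_force: 0.6
```

Call:
apply_moves --deltas '[{"fingers": 0,"delta_pos": [-11,0,1],"angular": [0,0,0]},{"fingers": 0,"delta_pos": [-22.5,0,2.5],"angular": [0,0,0]},{"fingers": 0,"delta_pos": [-33.6,0,5],"angular": [0,0,0]},{"fingers": 0,"delta_pos": [-44.3,0,8.5],"angular": [0,0,0]},{"fingers": 0,"delta_pos": [-54.8,0,13],"angular": [0,0,0]},{"fingers": 0,"delta_pos": [-65,0,18.3],"angular": [0,0,0]},{"fingers": 0,"delta_pos": [-74.4,0,24.5],"angular": [0,0,0]},{"fingers": 0,"delta_pos": [-83.5,0,31.5],"angular": [0,0,0]},{"fingers": 0,"delta_pos": [-91.7,0,39.3],"angular": [0,0,0]},{"fingers": 0,"delta_pos": [-99.3,0,47.7],"angular": [0,0,0]}]'

```text
clock: 21.65
tool_pos: [0.5048, 0.2797, 0.1666]
orientation: [180.0, 0.0, 6.6]
force: [1.1, -0.4, 0.3]
opening: 0.0001
gripper_force: 0.4
```

Call:
apply_moves --deltas '[{"fingers": 0,"delta_pos": [-6.8,0,9],"angular": [0,0,0]},{"fingers": 0,"delta_pos": [-12.8,0,18.8],"angular": [0,0,0]},{"fingers": 0,"delta_pos": [-18,0,29],"angular": [0,0,0]},{"fingers": 0,"delta_pos": [-22,0,39],"angular": [0,0,0]},{"fingers": 0,"delta_pos": [-24,0,46],"angular": [0,0,0]},{"fingers": 0,"delta_pos": [-25.5,0,51],"angular": [0,0,0]},{"fingers": 0,"delta_pos": [-26.5,0,55],"angular": [0,0,0]},{"fingers": 0,"delta_pos": [-27,0,58],"angular": [0,0,0]}]'

```text
clock: 22.45
tool_pos: [0.4787, 0.2767, 0.109]
orientation: [180.0, 0.0, 6.5]
force: [-0.8, -0.7, 1.1]
opening: 0.0003
gripper_force: 0.3
```

Call:
apply_moves --deltas '[{"fingers": 0,"delta_pos": [-1,0,3],"angular": [0,0,0]},{"fingers": 0,"delta_pos": [-1,0,6],"angular": [0,0,0]},{"fingers": 0,"delta_pos": [-1,0,8],"angular": [0,0,0]},{"fingers": 0,"delta_pos": [-1,0,9],"angular": [0,0,0]}]'

```text
clock: 22.85
tool_pos: [0.4777, 0.2766, 0.1002]
orientation: [180.0, 0.0, 6.5]
force: [-0.0, 0.4, 0.6]
opening: 0.0002
gripper_force: 0.3
```

Call:
apply_moves --deltas '[{"fingers": 0,"delta_pos": [0,0,1],"angular": [0,0,0]},{"fingers": 0,"delta_pos": [0,0,2],"angular": [0,0,0]},{"fingers": 0,"delta_pos": [0,0,3],"angular": [0,0,0]},{"fingers": 0,"delta_pos": [0,0,3],"angular": [0,0,0]}]'

```text
clock: 23.25
tool_pos: [0.4777, 0.2766, 0.0973]
orientation: [-180.0, -0.0, 6.5]
force: [0.1, 0.4, 0.5]
opening: 0.0001
gripper_force: 0.0
```

Call:
apply_moves --deltas '[{"fingers": 0,"delta_pos": [0,0,1],"angular": [0,0,0]},{"fingers": 0,"delta_pos": [0,0,1],"angular": [0,0,0]}]'

```text
clock: 23.45
tool_pos: [0.4777, 0.2767, 0.0963]
orientation: [-180.0, -0.0, 6.5]
force: [-0.1, 0.1, 0.2]
opening: 0.0003
gripper_force: 0.0
```

Call:
apply_moves --deltas '[{"fingers": 0,"delta_pos": [0,0,0.5],"angular": [0,0,0]},{"fingers": 0,"delta_pos": [0,0,1],"angular": [0,0,0]},{"fingers": 0,"delta_pos": [0,0,1],"angular": [0,0,0]}]'

```text
clock: 23.75
tool_pos: [0.4777, 0.2766, 0.0954]
orientation: [-180.0, -0.0, 6.5]
force: [-0.4, 0.3, 0.7]
opening: 0.0003
gripper_force: 0.1
```

Call:
apply_moves --deltas '[{"fingers": 0,"delta_pos": [0,0,0.5],"angular": [0,0,0]},{"fingers": 0,"delta_pos": [0,0,1],"angular": [0,0,0]},{"fingers": 0,"delta_pos": [0,0,1],"angular": [0,0,0]}]'

```text
clock: 24.05
tool_pos: [0.4777, 0.2766, 0.0952]
orientation: [-180.0, -0.0, 6.6]
force: [-3.1, -1.8, 9.6]
opening: 0.0003
gripper_force: 4.3
```

The force rose to 9.6 N with the lever level, so the foot is on the bar. I'll retreat straight up.

Call:
apply_moves --deltas '[{"fingers": 0,"delta_pos": [0,0,-3],"angular": [0,0,0]},{"fingers": 0,"delta_pos": [0,0,-15],"angular": [0,0,0]},{"fingers": 0,"delta_pos": [0,0,-50],"angular": [0,0,0]},{"fingers": 0,"delta_pos": [0,0,-95],"angular": [0,0,0]},{"fingers": 0,"delta_pos": [0,0,-140],"angular": [0,0,0]},{"fingers": 0,"delta_pos": [0,0,-170],"angular": [0,0,0]},{"fingers": 0,"delta_pos": [0,0,-170],"angular": [0,0,0]},{"fingers": 0,"delta_pos": [0,0,-170],"angular": [0,0,0]}]'

```text
clock: 24.85
tool_pos: [0.4777, 0.2767, 0.2655]
orientation: [-179.9, -0.1, 6.5]
force: [-0.0, -0.2, -1.1]
opening: 0.0008
gripper_force: 0.0
```

Run:
```python
from h import *
o=ctrl.get_obs();print(o['clock'],o['force'],o['tool_pos'])
im,_=snap('scene','s6.png');h=cv2.cvtColor(im,cv2.COLOR_BGR2HSV)
# handle should be dark: black blob near its expected place
P=proj('scene',[W(-.069,.095),W(-.04,.095),W(-.095,.095),W(0,.06,.07),W(0,.06,.085),W(0,.06,-.07),W(0,.06,.098)]).round().astype(int)
for p in P:print(p,h[p[1],p[0]])
u,v=P[0];w=im[v-40:v+40,u-40:u+40].max(2)<35
n,l,s,c=cv2.connectedComponentsWithStats(w.astype(np.uint8));i=np.arange(1,n)[np.argsort(-s[1:,4])[:3]]
for k in i:print('black',s[k,4],c[k]+[u-40,v-40])
print('corners',proj('scene',[W(a,.095,b) for a in(-.038,-.1) for b in(-.013,.013)]).round(1).tolist())
```

```text
24.85 [-0.02013457 -0.23389247 -1.11911355] [0.4777307  0.27673505 0.26551952]
[443 238] [120  18  28]
[438 246] [105  20  26]
[447 230] [ 42  10 127]
[457 280] [ 37  21 161]
[464 283] [ 38  19 158]
[401 253] [ 35  20 156]
[469 286] [ 40   9 164]
black 162 [442.61111111 239.48148148]
corners [[432.7, 244.1], [443.2, 248.9], [442.6, 226.8], [452.9, 231.3]]
```

Run:
```python
from h import *
im=cv2.imread('pics/s6.png');h=cv2.cvtColor(im,cv2.COLOR_BGR2HSV)
for sg in(1,-1):
  print([(int(s*1000),h[p[1],p[0]][1:].tolist()) for s in np.arange(.078,.1,.002) for p in proj('scene',[W(0.005,.06,sg*s)]).round().astype(int)])
```

```text
[(78, [19, 158]), (80, [19, 158]), (82, [19, 158]), (84, [19, 157]), (86, [19, 157]), (88, [19, 159]), (90, [18, 166]), (92, [11, 162]), (94, [11, 166]), (96, [9, 166]), (98, [11, 166]), (100, [11, 165])]
[(78, [20, 155]), (80, [20, 155]), (82, [18, 155]), (84, [18, 153]), (86, [18, 140]), (88, [18, 140]), (90, [11, 162]), (92, [11, 144]), (94, [11, 138]), (96, [12, 166]), (98, [11, 144]), (100, [11, 164])]
```

Both bar ends stick out evenly, at about 90 mm and 88 mm from the middle. I'm handing the job in.

```bash
python3 -c "
from plant import ctrl
print(ctrl.close_job())"
```

```text
the job is handed in; nothing more can be done
None
```

I handed the job in after about 25 s of robot time: the bar was laid flat on the mat and let go, then regrasped near one end and put in the clamp channel, centred to about 1 mm, and the lever is down with its rubber foot on the bar (about 10 N at the handle).

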